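# Fetch the jar from behind the tin display

### The job

A customer wants the squat copper-lidded jar that stands behind the two tins on the display shelf: clear the flat carton and both tins into the wooden side tray, then stand the jar upright in the middle of the open gift box. With the jar in the box, put the display back just as it was: each tin on its own old spot, the square one straight to the shelf, and last the carton lying across the two lids as before. Lift things and set them down gently, dropping and tipping nothing, and leave the flask, the small pot and the bell alone.

Things in the scene. Friction and masses are not known exactly. Their poses are not given: they have to be found in the camera images.
- board: display shelf: dark wooden board fixed on the counter (z = 0), 200 mm deep (its x) by 340 mm wide (its y), top 25 mm above the counter; along its back (+x) edge, 93 mm from the centre, a thin brass rail stands 35 mm above its top. Front (-x) faces the robot. Origin: centre of its underside. The tins stand side by side about 32 mm in front of its middle line, their lids bridged by the carton.
- carton: flat cream chocolate carton, 50 mm (its x) by 130 mm (its y) by 28 mm high, about 0.16 kg, rigid; at the start it lies flat across the lids of both tins, its long side about along the shelf's y. Origin: centre of its underside; z up.
- round_tin: round teal tin, aluminium lid, diameter 66 mm over the lid (65 mm below), 120 mm high, flat top, about 0.3 kg, rigid; the lid is the top 23 mm and fixed. Origin: centre of its underside; z up. Stands at the shelf's left or right, its middle about 96 mm from that of the square tin (gap about 30 mm).
- square_tin: square teal tin, aluminium lid, 66 x 66 mm over the lid (63 x 63 mm below), 120 mm high, flat top, about 0.3 kg, rigid; the lid is the top 24 mm and fixed; its sides are about parallel to the shelf's edges. Origin: centre of its underside; x and y square to its sides, z up. Stands beside the round tin.
- jar: the wanted jar: squat, brown with copper lid, diameter 56 mm over the lid (54 mm below), 45 mm high, about 0.14 kg, rigid; the lid is the top 14 mm. Stands on the shelf some 68 mm behind (+x of) the line of the tins' middles, about midway between them, a few mm from them. Origin: centre of its underside; z up.
- tray: side tray: shallow open wooden tray fixed on the counter, left or right (the gift box is on the other side), outside 250 mm (its x) by 190 mm (its y), rim 12 mm high, 5 mm thick, inner floor 5 mm above the counter. Origin: centre of its underside. It has room for the carton laid along its x, beside the two tins one before the other.
- gift_box: the open gift box: square low pale teal box of stiff board without its lid, fixed on the counter on the other side, outside 150 x 150 mm, walls 28 mm high and 4 mm thick, inner floor 4 mm above the counter. Origin: centre of its underside.
- flask: bystander: small amber flask with a narrow neck, 40 mm in diameter, 90 mm high, at a back corner of the shelf. Origin: centre of its underside.
- pot: bystander: small white pot with cork, 42 mm in diameter, 66 mm high, at the other back corner of the shelf. Origin: centre of its underside.
- bell: bystander: brass counter bell on a round wooden foot 80 mm in diameter, 58 mm high, loose on the counter between the robot and the shelf. Origin: centre of its underside.

How it is judged (in metres and radians):
On the way, in this order (a step that is already met when the one before it is completed fails the run):
1. the carton and both tins are all in the side tray, upright and at rest (middle of each inside the rim, tins on the tray's floor, tilt under 0.08 rad), the jar still upright on the shelf (x of carton in the frame of tray between -0.115 and 0.115 m and y of carton in the frame of tray between -0.085 and 0.085 m and z of carton in the frame of tray below 0.15 m and angle between each of carton, round_tin, square_tin, jar's own z axis and vertical below 0.08 rad and x of round_tin in the frame of tray between -0.115 and 0.115 m and y of round_tin in the frame of tray between -0.085 and 0.085 m and z of each of round_tin, square_tin in the frame of tray below 0.02 m and x of square_tin in the frame of tray between -0.115 and 0.115 m and y of square_tin in the frame of tray between -0.085 and 0.085 m and linear speed of each of carton, round_tin, square_tin below 0.02 m/s and x of jar in the frame of board between -0.09 and 0.09 m and y of jar in the frame of board between -0.16 and 0.16 m and z of jar in the frame of board below 0.03 m), for 0.2 s.
2. the jar stands upright on the floor of the gift box, within 15 mm of its middle, while the carton and both tins are still in the tray (horizontal distance between jar and gift_box below 0.015 m and z of jar in the frame of gift_box below 0.012 m and angle between each of jar, carton, round_tin, square_tin's own z axis and vertical below 0.08 rad and linear speed of each of jar, carton, round_tin, square_tin below 0.02 m/s and x of carton in the frame of tray between -0.115 and 0.115 m and y of carton in the frame of tray between -0.085 and 0.085 m and z of carton in the frame of tray below 0.15 m and x of round_tin in the frame of tray between -0.115 and 0.115 m and y of round_tin in the frame of tray between -0.085 and 0.085 m and z of each of round_tin, square_tin in the frame of tray below 0.02 m and x of square_tin in the frame of tray between -0.115 and 0.115 m and y of square_tin in the frame of tray between -0.085 and 0.085 m), for 0.2 s.
3. both tins stand upright on their own old spots, each within 12 mm of where it began, the square tin's sides within 0.17 rad of the shelf's, with the carton still in the tray (distance of each of round_tin, square_tin from where it was at the start of the episode below 0.012 m and angle between each of round_tin, square_tin's own z axis and vertical below 0.05 rad and (angle between the x axis of square_tin and the x axis of board, either way round below 0.17 rad or angle between the x axis of square_tin and the y axis of board, either way round below 0.17 rad) and linear speed of each of round_tin, square_tin below 0.02 m/s and x of carton in the frame of tray between -0.115 and 0.115 m and y of carton in the frame of tray between -0.085 and 0.085 m and z of carton in the frame of tray below 0.15 m), for 0.2 s.
At the end, for the whole second after the job is handed in: Jar upright on the gift box floor, within 15 mm of its middle; tins upright within 12 mm of where each began, carton flat across their lids within 15 mm of where it began; square tin and carton within 0.17 rad of straight to the shelf; all at rest (horizontal distance between jar and gift_box below 0.015 m and z of jar in the frame of gift_box below 0.012 m and angle between jar's own z axis and vertical below 0.08 rad and linear speed of each of jar, round_tin, square_tin, carton below 0.02 m/s and distance of each of round_tin, square_tin from where it was at the start of the episode below 0.012 m and angle between each of round_tin, square_tin, carton's own z axis and vertical below 0.05 rad and (angle between the x axis of square_tin and the x axis of board, either way round below 0.17 rad or angle between the x axis of square_tin and the y axis of board, either way round below 0.17 rad) and distance of carton from where it was at the start of the episode below 0.015 m and angle between the y axis of carton and the y axis of board, either way round below 0.17 rad); the robot touches nothing.
It fails at once if the carton, a tin or the jar is tipped by more than 0.5 rad (angle between any of carton, round_tin, square_tin, jar's own z axis and vertical above 0.5 rad).
It fails at once if the carton, a tin or the jar is dropped (faster than 0.6 m/s with the fingers off it, a fall of about 18 mm) ((linear speed of carton above 0.6 m/s and contact force between the fingers and carton below 0.05 N) or (linear speed of round_tin above 0.6 m/s and contact force between the fingers and round_tin below 0.05 N) or (linear speed of square_tin above 0.6 m/s and contact force between the fingers and square_tin below 0.05 N) or (linear speed of jar above 0.6 m/s and contact force between the fingers and jar below 0.05 N)).
It fails at once if the flask, the pot or the bell is pushed more than 20 mm or tipped by more than 0.4 rad (distance of any of flask, pot, bell from where it was at the start of the episode above 0.02 m or angle between any of flask, pot, bell's own z axis and vertical above 0.4 rad).
It also fails if it takes over 144 s, if anything falls off the work surface, if the arm or the gripper's body presses on something with over 40 N, if the wrist force passes 120 N, or if a joint passes its speed limit or range.

### The arm

A 6-joint arm with a two-finger parallel gripper is mounted at the origin on the work surface. World frame = base frame: x ahead of the robot, y to its left, z up, the work surface at z = 0. Lengths are in m, angles in degrees, forces in N, time in s.
With the tool pointing down it reaches from about 0.4 to 0.825 m from the base axis. Payload 7 kg.
Tool frame: the origin (TCP) lies on the centre line of the jaws, within the pads' length; the fingertips stand 19 mm ahead of it and the grasp point (between the pads) is the TCP (r.tip_extent is the distance from the TCP to the fingertips, in m); z points along the fingers, y is the line along which they close (so a half turn about z gives the same grasp; the last joint's range is limited). The gripper opens to 88 mm and grips with 3 to 60 N. Pads are 19 mm wide; open, the fingers measure 130 mm over their backs; the gripper's body (78 mm by 193 mm) begins 47 mm behind the grasp point.
Start: joints at [80.793, 20.546, 0.682, 0, -70.136, -16.507], TCP at [0.293, 0.608, 0.246] pointing down, gripper open.
Joint ranges: [-176.03, 176.03], [-82.01, 121.73], [-58.28, 71.71], [-173.87, 95.51], [-174.79, -0.11], [-173.66, 173.66]. Speed limits (degrees/s): [136.94, 136.94, 172.46, 180, 180, 180].

### API

Orientations are given as [roll, pitch, yaw] about the fixed x, y, z axes, in that order (R = Rz(yaw) Ry(pitch) Rx(roll)).
In Python, from plant import r gives the robot as it stands. The module is installed in compiled form; this text tells all that it offers.
- The arm moves only by the tool jog_arm, never from a script. Its argument "deltas" is a list that holds one entry, the list of rows, each a list of 5 numbers: the opening, from -1 (shut) to 1 (fully open), then the shift along the world's x, y, z in cm, then the turn about the world's z in rad. In form: [[[claw, dx, dy, dz, turn], ...]]. A call has 1 to 8 rows; each row shifts and turns the commanded pose from where the row before left it; what a row does not reach is not made up. A row lasts 1/8 s, in which the tool goes at most 62.5 mm and 10.7 degrees, less where a joint would pass 70% of its speed; a pose out of reach is approached as far as the arm can. A call with a gripper value outside its range is refused whole. The fingers move at their own pace and stop on an object; "force" is the grip in N (left out, the last holds). Time passes only in rows, so rows that do not move let the fingers close. It gives the time, the measured TCP pose, the force, the opening and the grip force at its end, in the units of the state.
- r.get_state(): the state, without advancing time (a new reading comes with each control period).
- r.capture(name): name is "scene" or "top"; returns the picture (480x640x3 uint8, blue, green, red); there is no depth.
- r.camera_info(name): a dict with "fx", "fy", "cx", "cy" (pixels), "view" (4x4, takes a point from world to camera coordinates). Camera axes: x right, y up, looking along -z (the intrinsics and any distortion apply to the point x, -y, -z); pixel columns grow to the right and rows downward; lengths in m; the calibration is good to about 2 mm. A picture is of the moment at which its call begins. camera_info takes no time and is no camera call.
- r.close_job(): hands the job in; it is judged then, once.
The state is a dict: "time_s": time; "joints": joint angles; "qd": joint speeds; "joint_torque": joint torques, N m; "tcp_pos": TCP position; "eef_rot": TCP orientation; "contact_force": force on the tool from outside, world axes, zero at the start; "moment": the same for the moment, N m; "gripper_width": finger opening in m; "gripper_force": force on a finger pad.
Only numpy, scipy, OpenCV 4.12 (cv2) and the standard library are available. Lean on these libraries where they do the work, as an engineer would, in place of code of your own. Each camera call takes 0.05 s, during which the arm holds its last target. There are 200 camera calls.

## Working session

There is one attempt and no reset: what is moved stays moved. The work goes in short steps, Python scripts to look and compute and a tool call to move; the robot and the scene stay as the last step left them, time stands still between calls to the robot, and variables do not carry over. Pictures are saved under pics/ and viewed, at most 14 in all, crops included, and the job is handed in when it is done.

Besides the shell and the picture viewer there is one more tool, called after "Emit:" in YAML: its name, and indented under it one key for each argument. jog_arm: Moves the arm, as the interface text tells. Its arguments: {"type":"object","properties":{"deltas":{"type":"array"},"force":{"type":"number"}},"required":["deltas"]}

```bash
mkdir -p pics; python3 - <<'E'
from plant import r
import cv2,json
import numpy as np
np.set_printoptions(precision=4,suppress=True)
s=r.get_state();print(s)
for n in("scene","top"):
    i=r.camera_info(n);print(n,i)
    cv2.imwrite(f"pics/{n}0.png",r.capture(n))
E
```

```text
{'time_s': 0.0, 'joints': array([ 80.7933,  20.5924,   0.6329,  -0.0215, -70.1381, -16.5054]), 'qd': array([ 0.0958,  0.0192, -0.0241, -0.1102, -0.0102,  0.0111]), 'joint_torque': array([ -0.001 , -58.2723,  29.306 ,   6.9971,   0.0069,  -0.0002]), 'tcp_pos': array([0.2927, 0.6077, 0.2446]), 'eef_rot': array([179.9007,  -0.0083, -25.7194]), 'contact_force': array([ 0.4745, -0.8514,  0.9526]), 'moment': array([-0.0187, -0.0165, -0.0171]), 'gripper_force': 0.0, 'gripper_width': 0.0872525224011551}
scene {'fx': 623.2464151866612, 'fy': 623.2464151866612, 'cx': 332.64354835609646, 'cy': 241.16029388885428, 'view': array([[ 0.6951,  0.7188,  0.0117, -0.3861],
       [-0.6161,  0.5873,  0.5249,  0.273 ],
       [ 0.3704, -0.3721,  0.8511, -1.6289],
       [ 0.    ,  0.    ,  0.    ,  1.    ]])}
top {'fx': 437.3638907212102, 'fy': 437.3638907212102, 'cx': 327.3363934221221, 'cy': 233.97403756154245, 'view': array([[ 0.0159, -0.9998, -0.0114,  0.0152],
       [ 0.9957,  0.0148,  0.0918, -0.5344],
       [-0.0916, -0.0128,  0.9957, -1.0367],
       [ 0.    ,  0.    ,  0.    ,  1.    ]])}
```

View pics/scene0.png

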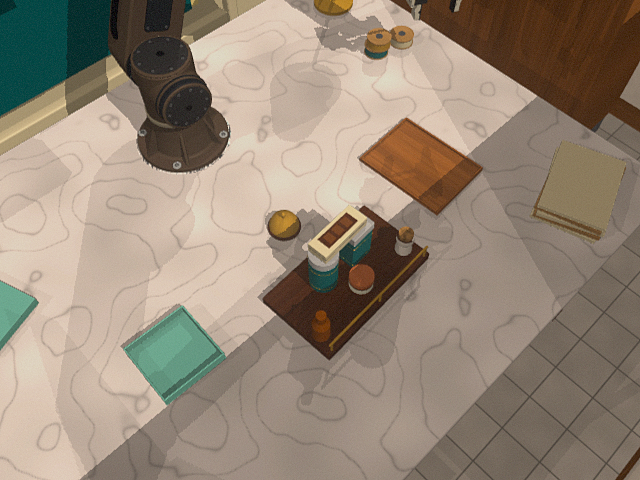

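View pics/top0.png

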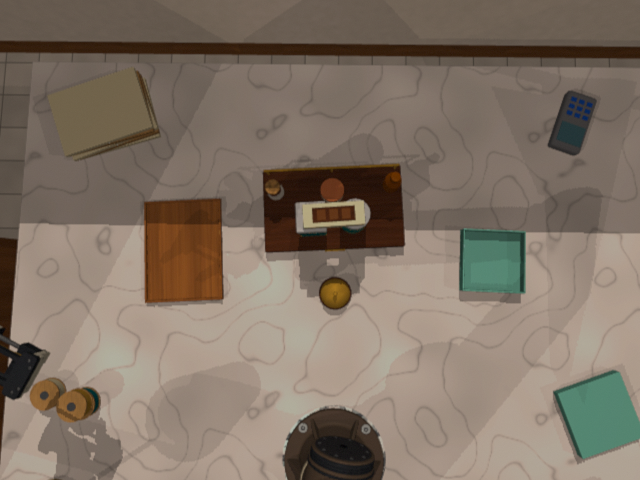

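The scene view shows the robot at the top left, the shelf at (346,285), the carton at (340,235), the jar at (361,278), the tray at (420,165) and the gift box at (174,352). In the top view the tray is at (184,250), the gift box at (492,262), the square tin on the left (about 305,217) and the round one on the right (about 355,214). Next I'll enlarge both views around the shelf.

```bash
cat > h.py <<'E'
import numpy as np, cv2
from plant import r
np.set_printoptions(precision=4,suppress=True)
def ray(cam,px):
    i=r.camera_info(cam);V=np.array(i["view"]);R=V[:3,:3];c=-R.T@V[:3,3]
    d=R.T@np.array([(px[0]-i["cx"])/i["fx"],-(px[1]-i["cy"])/i["fy"],-1.]);return c,d/np.linalg.norm(d)
def onz(cam,px,z):
    c,d=ray(cam,px);return c+d*(z-c[2])/d[2]
def tri(pt,ps):
    (a,u),(b,v)=ray("top",pt),ray("scene",ps)
    s=np.linalg.lstsq(np.c_[u,-v],b-a,rcond=None)[0]
    p,q=a+s[0]*u,b+s[1]*v
    return (p+q)/2,np.linalg.norm(p-q)
def px(cam,P):
    i=r.camera_info(cam);V=np.array(i["view"]);q=V[:3,:3]@np.array(P)+V[:3,3]
    return np.array([i["cx"]-i["fx"]*q[0]/q[2],i["cy"]+i["fy"]*q[1]/q[2]])
def look(cam,x0,y0,w,h,s,out):
    im=r.capture(cam);cv2.imwrite("pics/raw_"+out+".png",im)
    cv2.imwrite("pics/"+out+".png",cv2.resize(im[y0:y0+h,x0:x0+w],None,fx=s,fy=s,interpolation=cv2.INTER_CUBIC))
E
python3 - <<'E'
from h import *
look("scene",255,190,180,170,4.4,"s1"[:2]+"c") if 0 else None
look("scene",260,195,175,130,4.5,"s1"); look("top",255,155,160,110,5,"t1")
E
```

```text
(no output)
```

View pics/s1.png

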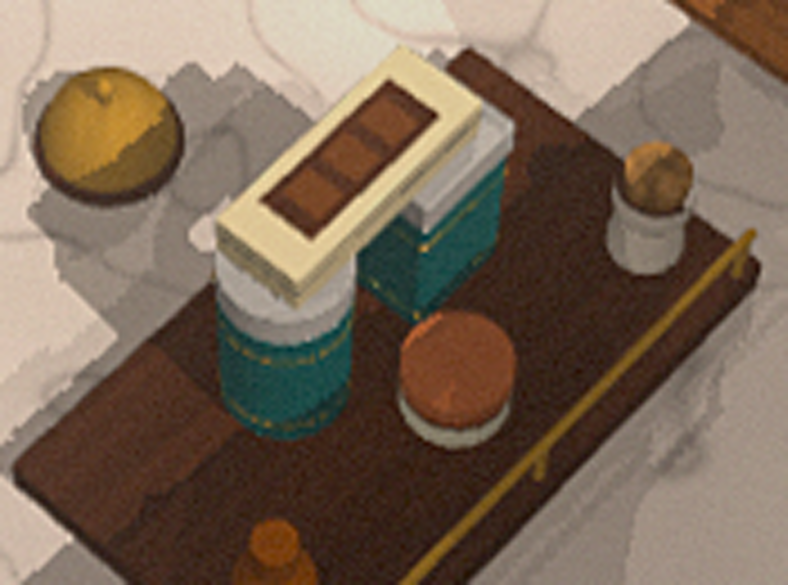

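View pics/t1.png

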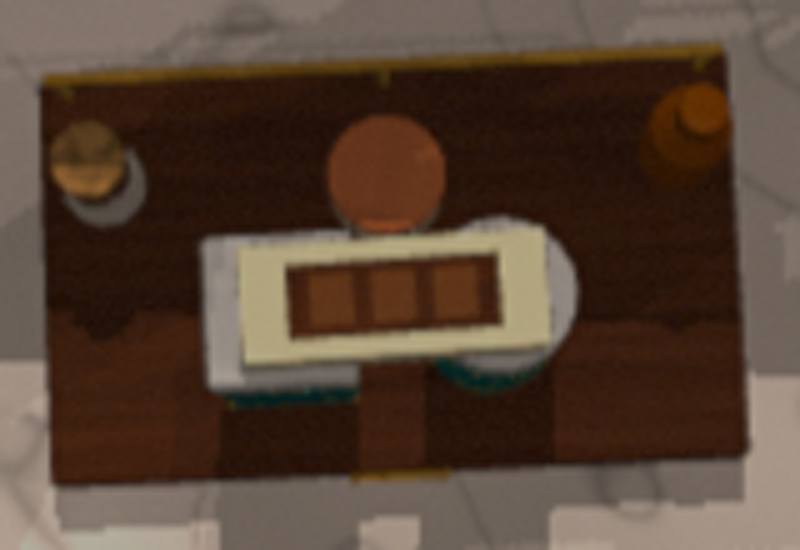

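The enlarged scene crop shows the carton's top face with corners at about (403,45), (482,103), (297,278) and (217,220), and the jar lid at (458,370). In the top crop the carton is centred at (395,296), the jar lid at (386,172), the square lid's left edge at x≈205 and the round lid's right edge at (577,290). Next come masks and triangulation.

```bash
python3 - <<'E'
from h import *
T=cv2.imread("pics/raw_t1.png");S=cv2.imread("pics/raw_s1.png")
def raw(c,o,s): return (np.array(c)+.5)/s-.5+np.array(o)
t=lambda *c: raw(c,(255,155),5); s=lambda *c: raw(c,(260,195),4.5)
for nm,im,pts in(("T",T,[t(260,300),t(386,172),t(222,300),t(565,290),t(600,400)]),("S",S,[s(240,225),s(458,370),s(250,290),s(260,250),s(296,285)])):
    h=cv2.cvtColor(im,cv2.COLOR_BGR2HSV);print(nm,[(np.round(p,1).tolist(),h[int(round(p[1])),int(round(p[0]))].tolist()) for p in pts])
def comp(im,lo,hi,seed):
    h=cv2.cvtColor(im,cv2.COLOR_BGR2HSV);m=cv2.inRange(h,np.array(lo),np.array(hi))
    n,l=cv2.connectedComponents(m);k=l[int(round(seed[1])),int(round(seed[0]))];print("lab",k)
    c=max(cv2.findContours((l==k).astype(np.uint8),0,2)[0],key=cv2.contourArea);return c
for im,seed,n in((T,t(260,300),"top"),(S,s(240,225),"scene")):
    c=comp(im,(18,40,140),(38,140,255),seed);R=cv2.minAreaRect(c);print(n,R,cv2.approxPolyDP(c,4,True)[:,0].tolist())
for im,seed,n in((T,t(386,172),"top"),(S,s(458,370),"scene")):
    c=comp(im,(3,80,60),(14,220,255),seed);print("jar",n,cv2.fitEllipse(c))
print("carton cen/corners")
for a,b in (((403,46),(240,249)),)[:0]: pass
P=[tri(t(240,249),s(403,45)),tri(t(545,225),s(297,278)),tri(t(551,345),s(217,220)),tri(t(244,366),s(403,45)),tri(t(240,249),s(482,103))]
for p in P[1:]:print(p)
print("jar",tri(t(386,172),s(458,370)))
# board top corners
for a,z in (((42,80),.025),((724,52),.025),((747,456),.025),((54,484),.025)): print("board",onz("top",t(*a),z))
E
```

```text
T [([306.6, 214.6], [22, 74, 176]), ([331.8, 189.0], [10, 180, 98]), ([299.0, 214.6], [13, 31, 149]), ([367.6, 212.6], [17, 29, 143]), ([374.6, 234.6], [11, 205, 56])]
S [([312.9, 244.6], [20, 83, 224]), ([361.4, 276.8], [11, 178, 113]), ([315.2, 259.1], [17, 27, 170]), ([317.4, 250.2], [20, 85, 214]), ([325.4, 257.9], [20, 85, 135])]
lab 1
top ((333.22784423828125, 213.41812133789062), (23.747291564941406, 62.394840240478516), 86.18592071533203) [[363, 201], [303, 204], [304, 227], [364, 223]]
lab 424
scene ((338.0000305175781, 232.50003051757812), (27.577163696289062, 61.51828384399414), 45.0) [[349, 204], [308, 243], [326, 258], [325, 263], [366, 223], [366, 217]]
lab 66
jar top ((331.915283203125, 189.88076782226562), (23.59074592590332, 24.716447830200195), 0.8653268218040466)
lab 290
jar scene ((326.6993103027344, 303.5268859863281), (83.1530532836914, 94.88859558105469), 96.12088775634766)
carton cen/corners
(array([ 0.5918, -0.0547,  0.1786]), np.float64(0.004040780307952304))
(array([ 0.5424, -0.0577,  0.1724]), np.float64(0.003230797313473996))
(array([0.5318, 0.0706, 0.1722]), np.float64(0.003046650372116418))
(array([0.5809, 0.0731, 0.174 ]), np.float64(0.003167916167393837))
jar (array([0.6349, 0.0119, 0.0664]), np.float64(0.00545739765413216))
board [0.6884 0.1843 0.025 ]
board [ 0.7069 -0.151   0.025 ]
board [ 0.5081 -0.1622  0.025 ]
board [0.4895 0.1726 0.025 ]
```

```bash
python3 - <<'E'
from h import *
T=cv2.imread("pics/raw_t1.png");S=cv2.imread("pics/raw_s1.png")
def raw(c,o,s): return (np.array(c)+.5)/s-.5+np.array(o)
t=lambda *c: raw(c,(255,155),5); s=lambda *c: raw(c,(260,195),4.5)
print("carton top view",np.mean([onz("top",t(*c),.173) for c in((240,249),(545,225),(551,345),(244,366))],0),"scene view",np.mean([onz("scene",s(*c),.173) for c in((403,45),(482,103),(297,278),(217,220))],0))
print("jar",onz("top",t(386,172),.07),onz("scene",s(458,370),.07))
def rect(im,lo,hi,box,cam,z):
    h=cv2.cvtColor(im,cv2.COLOR_BGR2HSV);m=cv2.inRange(h,np.array(lo),np.array(hi));k=np.zeros_like(m);x,y,X,Y=box;k[y:Y,x:X]=m[y:Y,x:X]
    k=cv2.morphologyEx(k,cv2.MORPH_CLOSE,np.ones((7,7)));c=max(cv2.findContours(k,0,2)[0],key=cv2.contourArea)
    q=cv2.boxPoints(cv2.minAreaRect(c));p=np.array([onz(cam,a,z) for a in q]);print(cam,q.round(1).tolist());print(p[:,:2],p.mean(0),[np.linalg.norm(p[i]-p[i-1]).round(4) for i in range(4)])
    e=p[1]-p[0];print("yaw",np.degrees(np.arctan2(e[1],e[0]))%90)
rect(T,(5,100,70),(16,255,255),(130,180,235,320),"top",.012)
rect(T,(70,60,40),(95,255,255),(440,210,545,310),"top",.028)
def quad(im,lo,hi,box,cam,z):
    h=cv2.cvtColor(im,cv2.COLOR_BGR2HSV);m=cv2.inRange(h,np.array(lo),np.array(hi));k=np.zeros_like(m);x,y,X,Y=box;k[y:Y,x:X]=m[y:Y,x:X]
    k=cv2.morphologyEx(k,cv2.MORPH_CLOSE,np.ones((7,7)));c=cv2.convexHull(max(cv2.findContours(k,0,2)[0],key=cv2.contourArea))
    for e in (3,5,7,9):
        q=cv2.approxPolyDP(c,e,True)[:,0]
        if len(q)==4:break
    p=np.array([onz(cam,a,z) for a in q]);print(cam,q.tolist(),p[:,:2],p.mean(0))
quad(S,(5,100,70),(16,255,255),(345,105,495,225),"scene",.012)
quad(S,(70,60,40),(95,255,255),(110,290,240,420),"scene",.028)
E
```

```text
carton top view [0.563  0.0091 0.173 ] scene view [0.5602 0.007  0.173 ]
jar [0.6359 0.014  0.07  ] [0.6346 0.0081 0.07  ]
top [[143.0, 199.8000030517578], [220.8000030517578, 198.5], [222.39999389648438, 301.0], [144.60000610351562, 302.20001220703125]]
[[0.6138 0.483 ]
 [0.6196 0.2893]
 [0.3681 0.2757]
 [0.362  0.4653]] [0.4909 0.3783 0.012 ] [np.float64(0.2524), np.float64(0.1938), np.float64(0.2518), np.float64(0.1896)]
yaw 1.7017373632652095
top [[460.0, 229.0], [524.0, 229.0], [524.0, 292.0], [460.0, 292.0]]
[[ 0.5506 -0.2966]
 [ 0.5529 -0.4502]
 [ 0.4022 -0.4465]
 [ 0.3997 -0.2948]] [ 0.4763 -0.372   0.028 ] [np.float64(0.1509), np.float64(0.1537), np.float64(0.1507), np.float64(0.1517)]
yaw 0.8445851464819327
scene [[405, 118], [482, 167], [437, 214], [360, 160]] [[0.3585 0.4578]
 [0.6042 0.4769]
 [0.6199 0.2858]
 [0.3763 0.2695]] [0.4897 0.3725 0.012 ]
scene [[182, 306], [225, 358], [167, 404], [124, 348]] [[ 0.4032 -0.3046]
 [ 0.5593 -0.3122]
 [ 0.555  -0.4549]
 [ 0.3979 -0.4492]] [ 0.4788 -0.3802  0.028 ]
```

Emit:
jog_arm:
  deltas:
    - [[1,1.68,-3.75,0,-0.065],[1,1.68,-3.75,0,-0.065],[1,1.68,-3.75,0,-0.065],[1,1.68,-3.75,0,-0.065],[1,1.68,-3.75,0,-0.065],[1,1.68,-3.75,0,-0.065],[1,1.68,-3.75,0,-0.065],[1,1.68,-3.75,0,-0.065]]
  force: 20

```text
time_s: 1.2
tcp_pos: [0.4276, 0.3068, 0.2456]
eef_rot: [-180.0, 0.0, -55.6]
contact_force: [1.3, 0.0, 1.0]
gripper_width: 0.0875
gripper_force: 0.0
```

Emit:
jog_arm:
  deltas:
    - [[1,1.68,-3.75,0,-0.065],[1,1.68,-3.75,0,-0.065],[1,1.68,-3.75,0,-0.065],[1,1.68,-3.75,0,-0.065],[1,1.68,-3.75,0,-0.065],[1,1.68,-3.75,0,-0.065],[1,1.68,-3.75,0,-0.065],[1,1.68,-3.75,0,-0.065]]

```text
time_s: 2.2
tcp_pos: [0.562, 0.0068, 0.2455]
eef_rot: [180.0, 0.0, -85.4]
contact_force: [0.9, 0.9, -0.3]
gripper_width: 0.0878
gripper_force: 0.0
```

Emit:
jog_arm:
  deltas:
    - [[1,0,0,0,0],[1,0,0,0,0],[1,0,0,0,0]]

```text
time_s: 2.58
tcp_pos: [0.5614, 0.0088, 0.2456]
eef_rot: [-180.0, 0.0, -85.2]
contact_force: [-0.4, -0.3, -0.4]
gripper_width: 0.0875
gripper_force: 0.0
```

```bash
python3 - <<'E'
from h import *
s=r.get_state();print(s["tcp_pos"],s["eef_rot"],s["joints"])
p=s["tcp_pos"];tip=p-[0,0,.019]
print("tcp px scene",px("scene",p),px("scene",tip),"top",px("top",p))
look("scene",260,150,175,130,4.5,"s2")
E
```

```text
[0.5614 0.0088 0.2456] [-179.9934    0.0083  -85.2347] [ 20.8666   9.8943 -13.8616  -0.0067 -66.2355 -16.0986]
tcp px scene [339.4919 209.7921] [339.2892 215.2514] top [333.8182 209.4532]
```

View pics/s2.png

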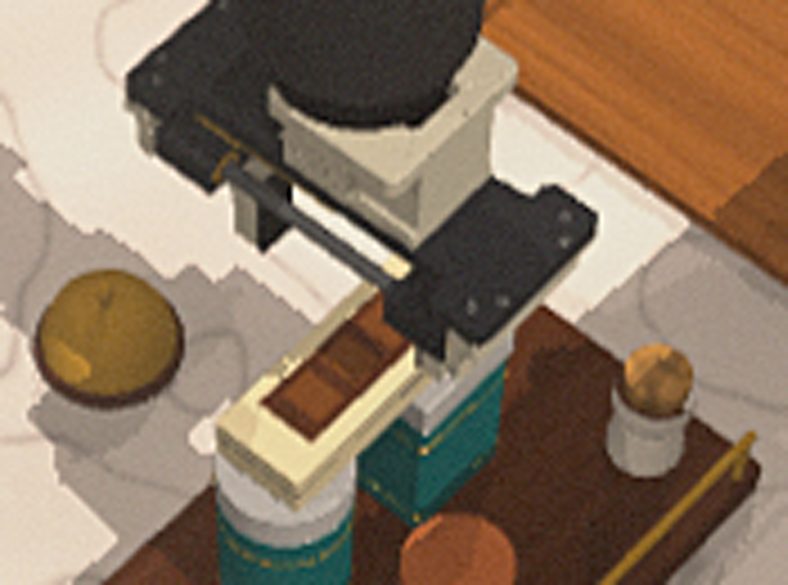

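The fingers' tips, at about crop (262,248) and (455,372), straddle the carton's middle. Their midpoint is at raw (339.6,218) against the projected (339.3,215), so the calibration agrees with the robot frame. I'll go down and grip.

Emit:
jog_arm:
  deltas:
    - [[1,0,0,-3,0],[1,0,0,-2.5,0],[1,0,0,-1.5,0],[1,0,0,0,0],[-1,0,0,0,0],[-1,0,0,0,0],[-1,0,0,0,0],[-1,0,0,0,0]]
  force: 15

```text
time_s: 3.62
tcp_pos: [0.5618, 0.0081, 0.1759]
eef_rot: [-180.0, 0.0, -85.3]
contact_force: [-0.1, -0.2, -0.1]
gripper_width: 0.053
gripper_force: 0.0
```

Emit:
jog_arm:
  deltas:
    - [[-1,0,0,0,0],[-1,0,0,0,0],[-1,0,0,0,0]]

```text
time_s: 4.0
tcp_pos: [0.5617, 0.0081, 0.1758]
eef_rot: [-180.0, -0.0, -85.3]
contact_force: [-1.0, -0.3, 2.6]
gripper_width: 0.0498
gripper_force: 15.0
```

Emit:
jog_arm:
  deltas:
    - [[-1,0,0,0.5,0],[-1,0,0,1.5,0],[-1,0,0,2,0],[-1,0,0,2,0],[-1,0,0,0,0]]

```text
time_s: 4.62
tcp_pos: [0.5627, 0.0084, 0.2378]
eef_rot: [-179.8, 0.0, -85.3]
contact_force: [-0.8, -0.5, -1.0]
gripper_width: 0.0496
gripper_force: 15.0
```

Emit:
jog_arm:
  deltas:
    - [[-1,-0.3,1.6,0,0.06],[-1,-0.5,2.6,0,0.1],[-1,-0.5,2.7,0,0.1],[-1,-0.5,2.7,0,0.1],[-1,-0.5,2.7,0,0.1],[-1,-0.5,2.7,0,0.1],[-1,-0.5,2.7,0,0.1],[-1,-0.5,2.7,0,0.1]]

```text
time_s: 5.62
tcp_pos: [0.5226, 0.2134, 0.2346]
eef_rot: [179.9, 0.0, -41.4]
contact_force: [0.3, -0.3, -0.7]
gripper_width: 0.0499
gripper_force: 15.0
```

Emit:
jog_arm:
  deltas:
    - [[-1,-0.5,2.7,0,0.1],[-1,-0.5,2.7,0,0.1],[-1,-0.5,2.7,0,0.1],[-1,-0.5,2.7,0,0.1],[-1,-0.5,2.7,0,0.1],[-1,-0.5,2.7,0,0.1],[-1,-0.5,2.7,0,0.1],[-1,-0.3,1.5,0,0.092]]

```text
time_s: 6.62
tcp_pos: [0.4844, 0.4177, 0.2342]
eef_rot: [179.9, 0.1, 4.0]
contact_force: [0.4, -1.2, -1.1]
gripper_width: 0.0499
gripper_force: 15.0
```

Emit:
jog_arm:
  deltas:
    - [[-1,0,0,-2,0],[-1,0,0,-3,0],[-1,0,0,-4,0],[-1,0,0,-4,0],[-1,0,0,-3,0],[-1,0,0,-2,0],[-1,0,0,-1,0],[-1,0,0,0,0]]

```text
time_s: 7.62
tcp_pos: [0.4851, 0.416, 0.0447]
eef_rot: [179.9, 0.1, 3.7]
contact_force: [0.6, -0.4, -0.9]
gripper_width: 0.0495
gripper_force: 15.0
```

Emit:
jog_arm:
  deltas:
    - [[-1,0,0,-0.5,0],[-1,0,0,-0.2,0],[-1,0,0,-0.1,0],[-1,0,0,-0.1,0],[-1,0,0,0,0]]

```text
time_s: 8.25
tcp_pos: [0.4857, 0.4161, 0.0367]
eef_rot: [-180.0, -0.0, 3.6]
contact_force: [0.2, 0.2, -1.1]
gripper_width: 0.05
gripper_force: 15.0
```

Emit:
jog_arm:
  deltas:
    - [[-1,0,0,-0.1,0],[-1,0,0,0,0],[-0.2,0,0,0,0],[0.4,0,0,0,0],[0.4,0,0,0,0],[0.4,0,0,0,0]]

```text
time_s: 9.0
tcp_pos: [0.4857, 0.4161, 0.0355]
eef_rot: [180.0, 0.0, 3.6]
contact_force: [-0.4, -0.4, 0.5]
gripper_width: 0.0614
gripper_force: 0.0
```

Emit:
jog_arm:
  deltas:
    - [[0.5,0,0,3,0],[1,0,0,5,0],[1,0,0,6,0],[1,0,0,6,0],[1,0.5,-2,0,-0.1],[1,1,-4,0,-0.18],[1,1,-4,0,-0.18],[1,1,-4,0,-0.18]]

```text
time_s: 10.0
tcp_pos: [0.5207, 0.2749, 0.2357]
eef_rot: [-180.0, -0.0, -33.4]
contact_force: [0.9, 0.3, -0.4]
gripper_width: 0.0872
gripper_force: 0.0
```

```bash
python3 - <<'E'
from h import *
look("scene",260,195,175,130,4.5,"s3"); look("top",135,155,280,155,2.85,"t3")
E
```

```text
(no output)
```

View pics/s3.png

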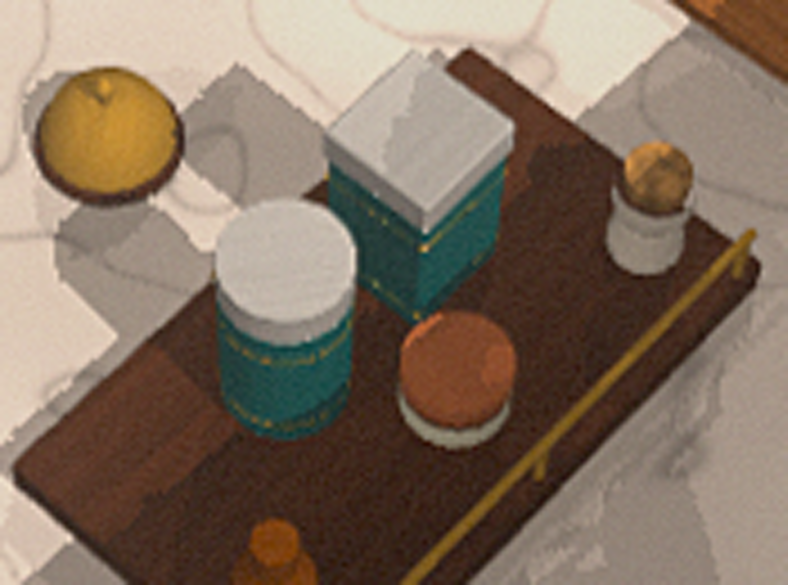

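View pics/t3.png

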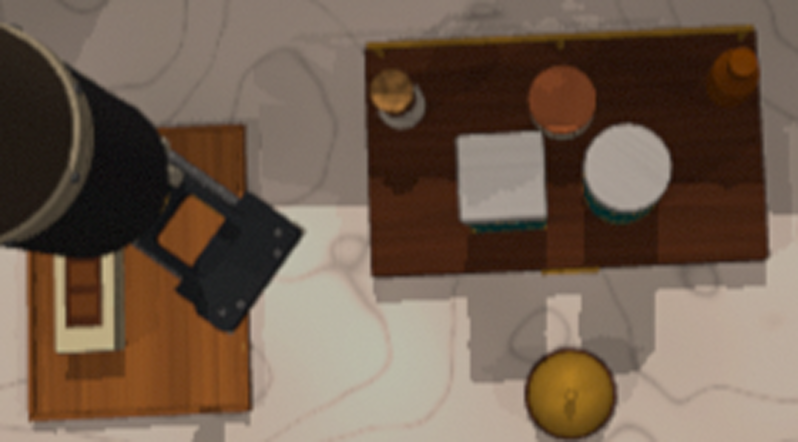

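The carton lies flat in the tray and both tins stand untouched. In the top crop the square lid is centred at (501,177) and the round lid at (627,168). In the scene crop the square lid's centre is at about (422,133) and the round lid's at (286,257).

```bash
python3 - <<'E'
from h import *
T=cv2.imread("pics/raw_t3.png");S=cv2.imread("pics/raw_s3.png")
def raw(c,o,s): return (np.array(c)+.5)/s-.5+np.array(o)
t=lambda *c: raw(c,(135,155),2.85); s=lambda *c: raw(c,(260,195),4.5)
def hull(im,seed,smax,vmin):
    h=cv2.cvtColor(im,cv2.COLOR_BGR2HSV);m=((h[...,1]<smax)&(h[...,2]>vmin)).astype(np.uint8)
    m=cv2.morphologyEx(m,cv2.MORPH_CLOSE,np.ones((3,3)));n,l=cv2.connectedComponents(m,connectivity=4);k=l[int(round(seed[1])),int(round(seed[0]))]
    return cv2.convexHull(max(cv2.findContours((l==k).astype(np.uint8),0,2)[0],key=cv2.contourArea))
c=hull(T,t(501,177),60,90);R=cv2.minAreaRect(c);q=cv2.boxPoints(R);P=np.array([onz("top",a,.145) for a in q]);e=P[1]-P[0];ct=P.mean(0)
print("sq top",ct,np.degrees(np.arctan2(e[1],e[0]))%90,[np.linalg.norm(P[i]-P[i-1]) for i in range(4)])
c=hull(T,t(627,168),60,90);E=cv2.minEnclosingCircle(c);print("rd top",E,onz("top",E[0],.145))
sq=[s(*a) for a in((424,55),(513,125),(425,208),(328,140))]
P=np.array([onz("scene",a,.145) for a in sq]);print("sq scene",P.mean(0),[np.linalg.norm(P[i]-P[i-1]).round(4) for i in range(4)],[np.degrees(np.arctan2(*(P[i]-P[i-1])[1::-1])).round(1)%90 for i in range(4)])
cs=s(286,258);print("rd scene",onz("scene",cs,.145))
print("tri sq",tri(R[0],np.mean(sq,0)),"rd",tri(E[0],cs))
print(r.get_state()["tcp_pos"],r.get_state()["eef_rot"])
E
```

```text
sq top [0.5604 0.0587 0.145 ] 3.3190871498748606 [np.float64(0.06696756090906764), np.float64(0.06579694425026986), np.float64(0.06693092952377254), np.float64(0.06536786889187238)]
rd top ((354.7929382324219, 213.32827758789062), 15.455121040344238) [ 0.5686 -0.0367  0.145 ]
sq scene [0.5595 0.0552 0.145 ] [np.float64(0.0671), np.float64(0.0573), np.float64(0.0627), np.float64(0.0582)] [np.float64(2.700000000000003), np.float64(2.0), np.float64(3.5), np.float64(6.300000000000011)]
rd scene [ 0.5654 -0.0391  0.145 ]
tri sq (array([0.5596, 0.0575, 0.1425]), np.float64(0.0032778670772744024)) rd (array([ 0.5672, -0.0381,  0.1466]), np.float64(0.0038753537929479016))
[0.521  0.2729 0.2358] [179.9829   0.0006 -33.4734]
```

Emit:
jog_arm:
  deltas:
    - [[1,0.6,-3.6,0,-0.155],[1,0.6,-3.6,0,-0.155],[1,0.6,-3.6,0,-0.155],[1,0.7,-3.6,0,-0.155],[1,0.7,-3.6,0,-0.155],[1,0.7,-3.6,0,-0.155],[1,0,0,0,0],[1,0,0,0,0]]

```text
time_s: 11.1
tcp_pos: [0.5597, 0.0604, 0.2355]
eef_rot: [-180.0, 0.0, -86.3]
contact_force: [0.1, -0.2, 0.2]
gripper_width: 0.0878
gripper_force: 0.0
```

Emit:
jog_arm:
  deltas:
    - [[1,0,0,-4,0],[1,0,0,-3,0],[1,0,0,-2,0],[1,0,0,-1.2,0],[1,0,0,0,0]]

```text
time_s: 11.72
tcp_pos: [0.5594, 0.0607, 0.133]
eef_rot: [179.9, -0.0, -86.3]
contact_force: [0.4, -0.5, 0.3]
gripper_width: 0.0874
gripper_force: 0.0
```

Emit:
jog_arm:
  deltas:
    - [[1,0,-0.3,0,0],[1,0,0,0,0],[-1,0,0,0,0],[-1,0,0,0,0],[-1,0,0,0,0],[-1,0,0,0,0],[-1,0,0,0,0]]
  force: 20

```text
time_s: 12.6
tcp_pos: [0.5596, 0.0571, 0.1337]
eef_rot: [180.0, -0.0, -86.3]
contact_force: [-0.7, -0.7, 1.6]
gripper_width: 0.0655
gripper_force: 20.0
```

Emit:
jog_arm:
  deltas:
    - [[-1,0,0,0,0],[-1,0,0,0,0]]

```text
time_s: 12.85
tcp_pos: [0.5597, 0.0571, 0.1337]
eef_rot: [-180.0, -0.0, -86.3]
contact_force: [-2.2, -0.1, 3.0]
gripper_width: 0.0659
gripper_force: 20.0
```

Emit:
jog_arm:
  deltas:
    - [[-1,0,0,0.5,0],[-1,0,0,1.5,0],[-1,0,0,2.5,0],[-1,0,0,2.5,0],[-1,0,1,0,0],[-1,-0.1,2,0,0],[-1,-0.1,2.5,0,0],[-1,-0.1,2.5,0,0]]

```text
time_s: 13.85
tcp_pos: [0.5558, 0.1388, 0.2023]
eef_rot: [179.9, -0.0, -86.3]
contact_force: [0.4, 0.4, -2.8]
gripper_width: 0.0656
gripper_force: 20.0
```

Emit:
jog_arm:
  deltas:
    - [[-1,-0.1,3,0,0],[-1,-0.1,3,0,0],[-1,-0.2,3,0,0],[-1,-0.2,3,0,0],[-1,-0.2,3,0,0],[-1,-0.1,3,0,0],[-1,0,2,0,0],[-1,0,0,0,0]]

```text
time_s: 14.85
tcp_pos: [0.5473, 0.3388, 0.2028]
eef_rot: [180.0, -0.0, -86.2]
contact_force: [0.7, -1.0, -2.6]
gripper_width: 0.0657
gripper_force: 20.0
```

Emit:
jog_arm:
  deltas:
    - [[-1,0,0,-2,0],[-1,0,0,-3,0],[-1,0,0,-2,0],[-1,0,0,-1,0],[-1,0,0,0,0],[-1,0,0,0,0]]

```text
time_s: 15.6
tcp_pos: [0.5482, 0.3374, 0.1246]
eef_rot: [-179.9, 0.0, -86.3]
contact_force: [0.1, 1.2, -3.8]
gripper_width: 0.0655
gripper_force: 20.0
```

Target z is .1137, so about 1.1 cm remains.

Emit:
jog_arm:
  deltas:
    - [[-1,0,0,-0.6,0],[-1,0,0,-0.2,0],[-1,0,0,-0.2,0],[-1,0,0,-0.1,0],[-1,0,0,0,0],[-1,0,0,0,0]]

```text
time_s: 16.35
tcp_pos: [0.5477, 0.3373, 0.1137]
eef_rot: [-180.0, 0.0, -86.3]
contact_force: [-3.3, -0.8, 5.3]
gripper_width: 0.0659
gripper_force: 20.0
```

Emit:
jog_arm:
  deltas:
    - [[0.6,0,0,0,0],[1,0,0,0,0],[1,0,0,0,0],[1,0,0,1,0],[1,0,0,4,0],[1,0,0,5,0],[1,0.2,-3,0,0],[1,0.3,-5,0,0]]

```text
time_s: 17.35
tcp_pos: [0.5527, 0.2571, 0.2133]
eef_rot: [-179.9, 0.1, -86.2]
contact_force: [1.3, -0.4, -0.3]
gripper_width: 0.0875
gripper_force: 0.0
```

Emit:
jog_arm:
  deltas:
    - [[1,0.3,-5.5,0,0],[1,0.3,-5.5,0,0],[1,0.3,-5.5,0,0],[1,0.3,-5.5,0,0],[1,0.2,-4.5,0,0],[1,0,-3,0,0],[1,0,0,0,0],[1,0,0,0,0]]

```text
time_s: 18.35
tcp_pos: [0.5665, -0.038, 0.2126]
eef_rot: [-180.0, 0.0, -86.4]
contact_force: [-0.3, 0.2, 0.2]
gripper_width: 0.0878
gripper_force: 0.0
```

Emit:
jog_arm:
  deltas:
    - [[1,0,0,-4,0],[1,0,0,-2.5,0],[1,0,0,-1.4,0],[1,0,0,0,0],[-1,0,0,0,0],[-1,0,0,0,0],[-1,0,0,0,0],[-1,0,0,0,0]]

```text
time_s: 19.35
tcp_pos: [0.5671, -0.0378, 0.1343]
eef_rot: [-179.9, 0.0, -86.3]
contact_force: [-1.6, 0.1, 4.5]
gripper_width: 0.0652
gripper_force: 20.0
```

Emit:
jog_arm:
  deltas:
    - [[-1,0,0,0,0],[-1,0,0,0,0]]

```text
time_s: 19.6
tcp_pos: [0.5671, -0.0379, 0.1343]
eef_rot: [-179.9, -0.0, -86.3]
contact_force: [-1.5, 0.5, 6.2]
gripper_width: 0.066
gripper_force: 20.0
```

Emit:
jog_arm:
  deltas:
    - [[-1,0,0,0.5,0],[-1,0,0,1.5,0],[-1,0,0,2.5,0],[-1,0,0,2.5,0],[-1,-0.7,1,0,0],[-1,-1.5,2,0,0],[-1,-1.5,2.5,0,0],[-1,-1.5,3,0,0]]

```text
time_s: 20.6
tcp_pos: [0.5132, 0.0478, 0.2029]
eef_rot: [179.9, -0.0, -86.4]
contact_force: [0.4, 0.6, -2.3]
gripper_width: 0.0654
gripper_force: 20.0
```

Emit:
jog_arm:
  deltas:
    - [[-1,-1.5,3,0,0],[-1,-1.5,3,0,0],[-1,-1.5,3,0,0],[-1,-1.5,3,0,0],[-1,-1.3,3,0,0],[-1,-0.8,3,0,0],[-1,0,3,0,0],[-1,0,3,0,0]]

```text
time_s: 21.6
tcp_pos: [0.4329, 0.2881, 0.2032]
eef_rot: [180.0, -0.0, -86.3]
contact_force: [1.3, -0.3, -1.9]
gripper_width: 0.0654
gripper_force: 20.0
```

Emit:
jog_arm:
  deltas:
    - [[-1,0,2.5,0,0],[-1,0,1.8,0,0],[-1,0,0,-2,0],[-1,0,0,-3,0],[-1,0,0,-2,0],[-1,0,0,-1,0],[-1,0,0,0,0],[-1,0,0,0,0]]

```text
time_s: 22.6
tcp_pos: [0.4341, 0.3306, 0.1244]
eef_rot: [-179.9, 0.0, -86.3]
contact_force: [-0.2, 0.5, -1.7]
gripper_width: 0.0655
gripper_force: 20.0
```

Emit:
jog_arm:
  deltas:
    - [[-1,0,0,-0.5,0],[-1,0,0,-0.2,0],[-1,0,0,-0.2,0],[-1,0,0,-0.1,0],[-1,0,0,0,0],[-1,0,0,0,0]]

```text
time_s: 23.35
tcp_pos: [0.4337, 0.3302, 0.1144]
eef_rot: [-180.0, 0.0, -86.3]
contact_force: [-2.7, -0.6, 6.3]
gripper_width: 0.0653
gripper_force: 20.0
```

Emit:
jog_arm:
  deltas:
    - [[0.6,0,0,0,0],[0.8,0,0,0,0],[0.8,0,0,0,0],[0.8,0,0,1,0],[0.8,0,0,4,0],[0.8,0,0,5,0],[0.8,0.5,-2,0,0.1],[0.8,2,-3.3,0,0.16]]

```text
time_s: 24.35
tcp_pos: [0.4587, 0.2775, 0.2152]
eef_rot: [-179.9, 0.1, -71.1]
contact_force: [-0.2, -0.3, -0.3]
gripper_width: 0.0789
gripper_force: 0.0
```

Emit:
jog_arm:
  deltas:
    - [[0.8,2.2,-3.3,0,0.16],[0.8,2.2,-3.3,0,0.16],[0.8,2.2,-3.3,0,0.16],[0.8,2.2,-3.3,0,0.16],[0.8,2.2,-3.3,0,0.16],[0.8,2.2,-3.3,0,0.16],[0.8,2.2,-3.3,0,0.16],[0.8,2.2,-3.5,0,0.16]]

```text
time_s: 25.35
tcp_pos: [0.6355, 0.01, 0.2144]
eef_rot: [-180.0, -0.0, 2.2]
contact_force: [-0.5, 0.5, 0.6]
gripper_width: 0.0784
gripper_force: 0.0
```

Emit:
jog_arm:
  deltas:
    - [[0.8,0,0,0,0.031],[0.8,0,0,0,0],[0.8,0,0,0,0]]

```text
time_s: 25.72
tcp_pos: [0.6344, 0.0118, 0.214]
eef_rot: [-180.0, -0.0, 3.7]
contact_force: [0.3, -0.0, 1.2]
gripper_width: 0.079
gripper_force: 0.0
```

```bash
python3 - <<'E'
from h import *
look("scene",255,105,230,215,2.7,"s4")
E
```

```text
(no output)
```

View pics/s4.png

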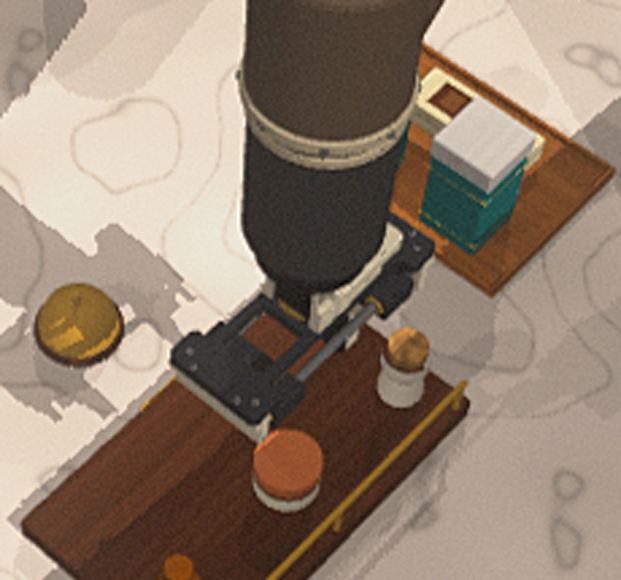

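The square tin and carton stand well in the tray. The jar, at crop (288,465), is untouched and free for the fingers, so I'll go down to grasp it.

Emit:
jog_arm:
  deltas:
    - [[0.8,0,0,-4,0],[0.8,0,0,-4.5,0],[0.8,0,0,-3.5,0],[0.8,0,0,-2,0],[0.8,0,0,-1.4,0],[0.8,0,0,0,0],[-1,0,0,0,0],[-1,0,0,0,0]]
  force: 15

```text
time_s: 26.78
tcp_pos: [0.6353, 0.0114, 0.0607]
eef_rot: [-180.0, -0.1, 3.7]
contact_force: [0.1, 0.3, 0.1]
gripper_width: 0.0643
gripper_force: 0.0
```

Emit:
jog_arm:
  deltas:
    - [[-1,0,0,0,0],[-1,0,0,0,0],[-1,0,0,0,0],[-1,0,0,0,0]]

```text
time_s: 27.28
tcp_pos: [0.6351, 0.0113, 0.0604]
eef_rot: [-180.0, -0.1, 3.7]
contact_force: [-0.8, 1.1, 5.9]
gripper_width: 0.0549
gripper_force: 15.0
```

Emit:
jog_arm:
  deltas:
    - [[-1,0,0,0.5,0],[-1,0,0,1.5,0],[-1,0,0,2.5,0],[-1,0,0,3,0],[-1,0,0,2.5,0],[-1,-0.6,-1.5,0,0],[-1,-1.2,-2.7,0,0],[-1,-1.2,-3,0,0]]

```text
time_s: 28.28
tcp_pos: [0.6034, -0.0619, 0.1591]
eef_rot: [-180.0, 0.1, 3.7]
contact_force: [0.7, -0.4, -1.0]
gripper_width: 0.0551
gripper_force: 15.0
```

Emit:
jog_arm:
  deltas:
    - [[-1,-1.2,-3,0,0],[-1,-1.2,-3,0,0],[-1,-1.3,-3,0,0],[-1,-1.3,-3,0,0],[-1,-1.3,-3,0,0],[-1,-1.3,-3,0,0],[-1,-1.3,-3,0,0],[-1,-1.3,-3,0,0]]

```text
time_s: 29.28
tcp_pos: [0.5011, -0.302, 0.1591]
eef_rot: [-180.0, 0.1, 3.7]
contact_force: [0.4, -0.3, -0.7]
gripper_width: 0.0556
gripper_force: 15.0
```

Emit:
jog_arm:
  deltas:
    - [[-1,-1.3,-3,0,0],[-1,-1.3,-2.5,0,0],[-1,0,-2,0,0],[-1,0,0,-2,0],[-1,0,0,-3,0],[-1,0,0,-3.5,0],[-1,0,0,-2,0],[-1,0,0,0,0]]

```text
time_s: 30.28
tcp_pos: [0.4755, -0.3755, 0.0527]
eef_rot: [-179.9, 0.2, 3.7]
contact_force: [-0.0, -0.3, -1.7]
gripper_width: 0.0556
gripper_force: 15.0
```

Emit:
jog_arm:
  deltas:
    - [[-1,0,0,0,0]]

```text
time_s: 30.4
tcp_pos: [0.4773, -0.3763, 0.0553]
eef_rot: [180.0, -0.0, 3.7]
contact_force: [0.2, -0.6, -0.3]
gripper_width: 0.0557
gripper_force: 15.0
```

Emit:
jog_arm:
  deltas:
    - [[-1,0,0,-0.7,0],[-1,0,0,-0.4,0],[-1,0,0,-0.2,0],[-1,0,0,-0.2,0],[-1,0,0,-0.1,0],[-1,0,0,0,0],[-1,0,0,0,0]]

```text
time_s: 31.28
tcp_pos: [0.4767, -0.3759, 0.0394]
eef_rot: [180.0, -0.0, 3.7]
contact_force: [-2.8, 1.8, 4.9]
gripper_width: 0.0555
gripper_force: 15.0
```

Emit:
jog_arm:
  deltas:
    - [[0.5,0,0,0,0],[0.7,0,0,0,0],[0.7,0,0,0,0],[0.7,0,0,1,0],[0.7,0,0,4,0],[0.7,0,0,5,0],[0.7,0,0,6,0],[1,0.2,2,0,-0.05]]

```text
time_s: 32.28
tcp_pos: [0.4811, -0.3578, 0.205]
eef_rot: [179.7, -0.5, 0.7]
contact_force: [-0.3, 1.7, -1.1]
gripper_width: 0.0798
gripper_force: 0.0
```

Emit:
jog_arm:
  deltas:
    - [[1,0.4,4.3,0,-0.1],[1,0.4,4.3,0,-0.1],[1,0.4,4.3,0,-0.1],[1,0.4,4.3,0,-0.1],[1,0.4,4.3,0,-0.1],[1,0.4,4.3,0,-0.1],[1,0.4,4.3,0,-0.1],[1,0.4,4.3,0,-0.1]]

```text
time_s: 33.28
tcp_pos: [0.5107, -0.0105, 0.1995]
eef_rot: [-179.9, -0.0, -45.2]
contact_force: [0.7, -0.8, 0.4]
gripper_width: 0.0877
gripper_force: 0.0
```

Emit:
jog_arm:
  deltas:
    - [[1,0.5,4.3,0,-0.1],[1,0.5,4.3,0,-0.1],[1,0.5,4.3,0,-0.1],[1,0.5,4.3,0,-0.1],[1,0.5,4.3,0,-0.1],[1,0.5,4.3,0,-0.1],[1,0.5,4.3,0,-0.1],[1,0.2,4.3,0,-0.021]]

```text
time_s: 34.28
tcp_pos: [0.5478, 0.3335, 0.1993]
eef_rot: [-180.0, 0.0, -86.4]
contact_force: [0.2, -0.2, -0.2]
gripper_width: 0.0878
gripper_force: 0.0
```

Emit:
jog_arm:
  deltas:
    - [[1,0,0.5,0,0],[1,0,0,0,0],[1,0,0,0,0]]

```text
time_s: 34.65
tcp_pos: [0.5476, 0.3362, 0.1989]
eef_rot: [-180.0, 0.0, -86.4]
contact_force: [-0.3, 0.6, -0.9]
gripper_width: 0.0874
gripper_force: 0.0
```

```bash
python3 - <<'E'
from h import *
im=r.capture("top");cv2.imwrite("pics/raw_t5.png",im)
h=cv2.cvtColor(im,cv2.COLOR_BGR2HSV);m=cv2.inRange(h,np.array((3,100,60)),np.array((20,255,255)));k=np.zeros_like(m);k[225:300,455:530]=m[225:300,455:530]
c=max(cv2.findContours(k,0,2)[0],key=cv2.contourArea);print(cv2.minEnclosingCircle(c),onz("top",cv2.minEnclosingCircle(c)[0],.049))
im=r.capture("scene")
a=cv2.resize(im[95:235,340:500],None,fx=2.5,fy=2.5);b=cv2.resize(im[295:435,100:260],None,fx=2.5,fy=2.5)
cv2.imwrite("pics/s5.png",np.hstack([a,b]))
E
```

```text
((495.5, 260.0), 12.855060577392578) [ 0.4764 -0.3727  0.049 ]
```

View pics/s5.png

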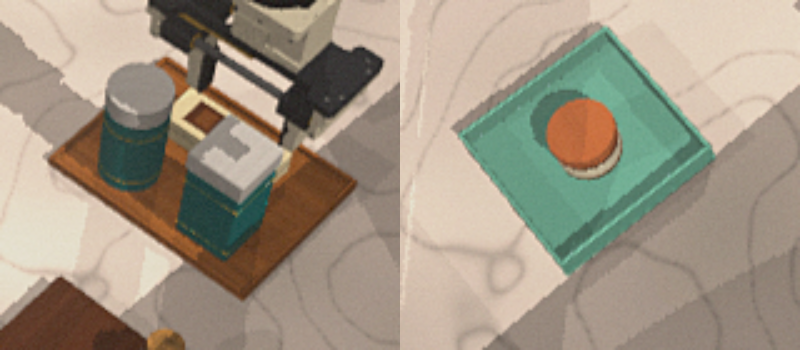

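The jar stands upright in the box's middle (top view .476,-.373, against .476,-.372 for the box centre), and both tins and the carton are upright in the tray. Next I'll fetch the square tin.

Emit:
jog_arm:
  deltas:
    - [[1,0,0.1,-4,0],[1,0,0,-3,0],[1,0,0,-1.5,0],[1,0,0,0,0],[-1,0,0,0,0],[-1,0,0,0,0],[-1,0,0,0,0],[-1,0,0,0,0]]
  force: 20

```text
time_s: 35.75
tcp_pos: [0.5479, 0.3384, 0.1145]
eef_rot: [-179.9, 0.0, -86.3]
contact_force: [-2.5, 0.5, 4.9]
gripper_width: 0.066
gripper_force: 20.0
```

Emit:
jog_arm:
  deltas:
    - [[-1,0,0,0,0],[-1,0,0,0,0]]

```text
time_s: 36.0
tcp_pos: [0.5479, 0.3385, 0.1145]
eef_rot: [-179.9, 0.0, -86.3]
contact_force: [-2.1, 0.1, 6.2]
gripper_width: 0.0662
gripper_force: 20.0
```

Emit:
jog_arm:
  deltas:
    - [[-1,0,0,0.5,0],[-1,0,0,2,0],[-1,0,0,3.5,0],[-1,0,0,3,0],[-1,0,-1,0,0],[-1,0.1,-2,0,0],[-1,0.1,-2.5,0,0],[-1,0.1,-2.5,0,0]]

```text
time_s: 37.0
tcp_pos: [0.5503, 0.2557, 0.2026]
eef_rot: [179.9, -0.1, -86.4]
contact_force: [0.7, 0.0, -3.5]
gripper_width: 0.066
gripper_force: 20.0
```

Emit:
jog_arm:
  deltas:
    - [[-1,0.1,-3,0,0],[-1,0.2,-3,0,0],[-1,0.2,-3,0,0],[-1,0.2,-3,0,0],[-1,0.2,-3,0,0],[-1,0,-3,0,0],[-1,0,-2,0,0],[-1,0,0,0,0]]

```text
time_s: 38.0
tcp_pos: [0.5593, 0.0562, 0.2035]
eef_rot: [180.0, -0.0, -86.5]
contact_force: [-0.1, 0.4, -2.3]
gripper_width: 0.0658
gripper_force: 20.0
```

Emit:
jog_arm:
  deltas:
    - [[-1,0,0,-2,0],[-1,0,0,-2.5,0],[-1,0,0,-1,0],[-1,0,0,-0.5,0],[-1,0,0,0,0],[-1,0,0,0,0]]

```text
time_s: 38.75
tcp_pos: [0.5602, 0.0584, 0.1443]
eef_rot: [-179.9, 0.0, -86.3]
contact_force: [-0.0, 0.9, -2.2]
gripper_width: 0.0663
gripper_force: 20.0
```

Emit:
jog_arm:
  deltas:
    - [[-1,0,0,-0.6,0],[-1,0,0,-0.2,0],[-1,0,0,-0.1,0],[-1,0,0,-0.1,0],[-1,0,0,0,0],[-1,0,0,0,0]]

```text
time_s: 39.5
tcp_pos: [0.5596, 0.0578, 0.1345]
eef_rot: [-180.0, -0.0, -86.3]
contact_force: [-4.0, -1.8, 6.3]
gripper_width: 0.0662
gripper_force: 20.0
```

Emit:
jog_arm:
  deltas:
    - [[0.6,0,0,0,0],[1,0,0,0,0],[1,0,0,0,0],[1,0,0,1,0],[1,0,0,4,0],[1,0,0,3,0],[1,-1,2,0,0],[1,-2,4,0,0]]

```text
time_s: 40.5
tcp_pos: [0.5301, 0.1182, 0.2147]
eef_rot: [-179.9, 0.0, -86.5]
contact_force: [0.5, 1.9, 0.1]
gripper_width: 0.0877
gripper_force: 0.0
```

Emit:
jog_arm:
  deltas:
    - [[1,-2,4.5,0,0],[1,-2,4.5,0,0],[1,-2,4.5,0,0],[1,-2,4.5,0,0],[1,-1.6,3.2,0,0],[1,0,0,0,0],[1,0,0,0,0]]

```text
time_s: 41.38
tcp_pos: [0.4337, 0.3301, 0.214]
eef_rot: [-180.0, 0.0, -86.3]
contact_force: [0.4, -0.3, 0.8]
gripper_width: 0.0876
gripper_force: 0.0
```

Emit:
jog_arm:
  deltas:
    - [[1,0,0,-4,0],[1,0,0,-4,0],[1,0,0,-1.9,0],[1,0,0,0,0],[-1,0,0,0,0],[-1,0,0,0,0],[-1,0,0,0,0],[-1,0,0,0,0]]

```text
time_s: 42.38
tcp_pos: [0.434, 0.3306, 0.1155]
eef_rot: [-179.9, 0.1, -86.3]
contact_force: [-2.3, 0.3, 6.3]
gripper_width: 0.0657
gripper_force: 20.0
```

Emit:
jog_arm:
  deltas:
    - [[-1,0,0,0,0],[-1,0,0,0,0]]

```text
time_s: 42.62
tcp_pos: [0.4339, 0.3305, 0.1155]
eef_rot: [-179.9, 0.0, -86.3]
contact_force: [-1.3, -0.4, 6.6]
gripper_width: 0.0653
gripper_force: 20.0
```

Emit:
jog_arm:
  deltas:
    - [[-1,0,0,0.5,0],[-1,0,0,2,0],[-1,0,0,3.5,0],[-1,0,0,4,0],[-1,0,0,3.5,0],[-1,0,0,2.5,0],[-1,0.7,-2,0,0],[-1,1,-3,0,0]]

```text
time_s: 43.62
tcp_pos: [0.4502, 0.2791, 0.2735]
eef_rot: [179.9, -0.0, -86.3]
contact_force: [-0.2, 0.1, -2.5]
gripper_width: 0.0654
gripper_force: 20.0
```

Emit:
jog_arm:
  deltas:
    - [[-1,1.2,-3,0,0],[-1,1.2,-3,0,0],[-1,1.2,-3,0,0],[-1,1.2,-3,0,0],[-1,1.2,-3,0,0],[-1,1.2,-3,0,0],[-1,1.2,-3,0,0],[-1,1.2,-3,0,0]]

```text
time_s: 44.62
tcp_pos: [0.5459, 0.0382, 0.2731]
eef_rot: [179.9, -0.0, -86.4]
contact_force: [0.5, 0.4, -2.1]
gripper_width: 0.0657
gripper_force: 20.0
```

Emit:
jog_arm:
  deltas:
    - [[-1,1.2,-3,0,0],[-1,0.8,-2.8,0,0],[-1,0,-2,0,0],[-1,0,0,0,0],[-1,0,0,0,0]]

```text
time_s: 45.25
tcp_pos: [0.5662, -0.0378, 0.2742]
eef_rot: [180.0, 0.0, -86.3]
contact_force: [-0.5, 1.0, -1.8]
gripper_width: 0.0656
gripper_force: 20.0
```

Emit:
jog_arm:
  deltas:
    - [[-1,0.1,0,-2,0],[-1,0,0,-3,0],[-1,0,0,-3.5,0],[-1,0,0,-3,0],[-1,0,0,-1.2,0],[-1,0,0,-0.3,0],[-1,0,0,0,0],[-1,0,0,0,0]]

```text
time_s: 46.25
tcp_pos: [0.5684, -0.0377, 0.1457]
eef_rot: [-179.9, 0.0, -86.3]
contact_force: [0.1, -0.2, -1.6]
gripper_width: 0.0655
gripper_force: 20.0
```

Emit:
jog_arm:
  deltas:
    - [[-1,-0.1,0,-0.6,0],[-1,0,0,-0.2,0],[-1,0,0,-0.2,0],[-1,0,0,-0.1,0],[-1,0,0,0,0],[-1,0,0,0,0]]

```text
time_s: 47.0
tcp_pos: [0.5666, -0.0382, 0.1355]
eef_rot: [-180.0, -0.0, -86.3]
contact_force: [-6.4, 0.5, 15.4]
gripper_width: 0.0656
gripper_force: 20.0
```

Emit:
jog_arm:
  deltas:
    - [[0.6,0,0,0,0],[1,0,0,0,0],[1,0,0,0,0],[1,0,0,1,0],[1,0,0,4,0],[1,0,0,4,0],[1,-0.3,2,0,0.1],[1,-0.8,4.4,0,0.15]]

```text
time_s: 48.0
tcp_pos: [0.5561, 0.0259, 0.2248]
eef_rot: [-179.9, -0.0, -71.9]
contact_force: [1.0, -0.4, -0.3]
gripper_width: 0.0875
gripper_force: 0.0
```

Emit:
jog_arm:
  deltas:
    - [[1,-0.8,4.4,0,0.15],[1,-0.8,4.4,0,0.15],[1,-0.8,4.4,0,0.15],[1,-0.8,4.4,0,0.15],[1,-0.9,4.4,0,0.15],[1,-0.9,4.4,0,0.15],[1,-0.9,4.4,0,0.15],[1,-0.9,4.4,0,0.15]]

```text
time_s: 49.0
tcp_pos: [0.4874, 0.3797, 0.2244]
eef_rot: [-180.0, -0.0, -3.0]
contact_force: [0.7, 0.6, 0.2]
gripper_width: 0.0877
gripper_force: 0.0
```

Emit:
jog_arm:
  deltas:
    - [[1,-0.2,3.8,0,0.119],[0.6,0,0,0,0],[0.6,0,0,0,0]]

```text
time_s: 49.38
tcp_pos: [0.4856, 0.4159, 0.2237]
eef_rot: [180.0, 0.0, 3.5]
contact_force: [0.0, -0.5, 0.1]
gripper_width: 0.0736
gripper_force: 0.0
```

```bash
python3 - <<'E'
from h import *
look("scene",260,195,175,130,4.5,"s6"); look("top",135,155,280,155,2.85,"t6")
def raw(c,o,s): return (np.array(c)+.5)/s-.5+np.array(o)
t=lambda *c: raw(c,(135,155),2.85)
def hull(im,seed,smax,vmin):
    h=cv2.cvtColor(im,cv2.COLOR_BGR2HSV);m=((h[...,1]<smax)&(h[...,2]>vmin)).astype(np.uint8)
    m=cv2.morphologyEx(m,cv2.MORPH_CLOSE,np.ones((3,3)));n,l=cv2.connectedComponents(m,connectivity=4);k=l[int(round(seed[1])),int(round(seed[0]))]
    return cv2.convexHull(max(cv2.findContours((l==k).astype(np.uint8),0,2)[0],key=cv2.contourArea))
for f in("t3","t6"):
    T=cv2.imread(f"pics/raw_{f}.png")
    c=hull(T,t(501,177),60,90);P=np.array([onz("top",a,.145) for a in cv2.boxPoints(cv2.minAreaRect(c))]);e=P[1]-P[0]
    print("sq",P.mean(0),np.degrees(np.arctan2(e[1],e[0]))%90)
    c=hull(T,t(627,168),60,90);E=cv2.minEnclosingCircle(c);print("rd",E[1],onz("top",E[0],.145))
print(r.get_state()["tcp_pos"],r.get_state()["eef_rot"])
E
```

```text
sq [0.5604 0.0587 0.145 ] 3.3190871498748606
rd 15.455121040344238 [ 0.5686 -0.0367  0.145 ]
sq [0.5602 0.0584 0.145 ] 3.8482777085148
rd 15.347246170043945 [ 0.5676 -0.0372  0.145 ]
[0.4858 0.4153 0.2239] [179.9998  -0.0035   3.4878]
```

View pics/t6.png

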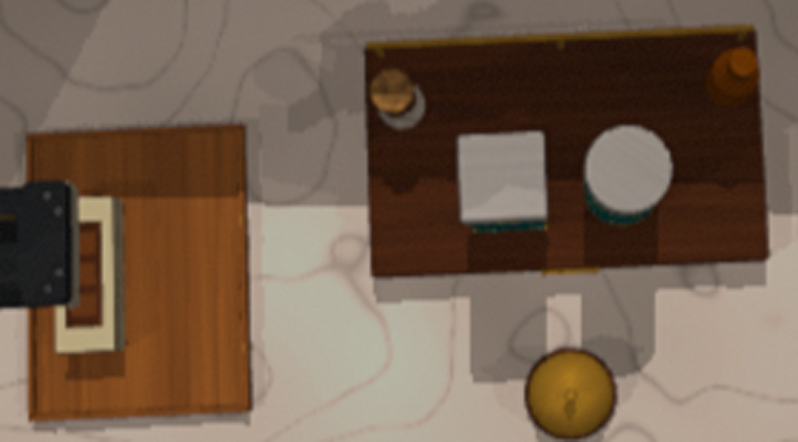

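Both tins are back within about 1 mm of where they were: the square lid is at crop (502,176) and the round at (628,169). The fingers are over the carton's middle in the tray.

Emit:
jog_arm:
  deltas:
    - [[0.6,0,0,-5,0],[0.6,0,0,-5,0],[0.6,0,0,-4.5,0],[0.6,0,0,-2.8,0],[0.6,0,0,-1.5,0],[0.6,0,0,0,0],[-1,0,0,0,0],[-1,0,0,0,0]]
  force: 15

```text
time_s: 50.48
tcp_pos: [0.4862, 0.4168, 0.0371]
eef_rot: [-179.9, -0.1, 3.6]
contact_force: [-0.2, 0.3, -0.4]
gripper_width: 0.0553
gripper_force: 0.0
```

Emit:
jog_arm:
  deltas:
    - [[-1,0,0,0,0],[-1,0,0,0,0],[-1,0,0,0,0],[-1,0,0,0,0]]

```text
time_s: 50.98
tcp_pos: [0.486, 0.4166, 0.0367]
eef_rot: [-179.9, -0.1, 3.6]
contact_force: [-1.8, -0.9, 6.1]
gripper_width: 0.05
gripper_force: 15.0
```

Emit:
jog_arm:
  deltas:
    - [[-1,0,0,0.5,0],[-1,0,0,2.5,0],[-1,0,0,4,0],[-1,0,0,5,0],[-1,0,0,5,0],[-1,0,0,3,0],[-1,0,0,1,0],[-1,0.3,-1.5,0,-0.06]]

```text
time_s: 51.98
tcp_pos: [0.4883, 0.4015, 0.2452]
eef_rot: [-180.0, 0.0, 0.1]
contact_force: [-0.4, 0.2, -3.2]
gripper_width: 0.0497
gripper_force: 15.0
```

Emit:
jog_arm:
  deltas:
    - [[-1,0.5,-2.7,0,-0.1],[-1,0.5,-2.7,0,-0.1],[-1,0.5,-2.7,0,-0.1],[-1,0.5,-2.7,0,-0.1],[-1,0.5,-2.7,0,-0.1],[-1,0.5,-2.7,0,-0.1],[-1,0.5,-2.7,0,-0.1],[-1,0.5,-2.7,0,-0.1]]

```text
time_s: 52.98
tcp_pos: [0.5279, 0.1839, 0.2439]
eef_rot: [179.8, 0.0, -45.9]
contact_force: [0.2, 1.1, -1.8]
gripper_width: 0.0497
gripper_force: 15.0
```

Emit:
jog_arm:
  deltas:
    - [[-1,0.5,-2.7,0,-0.1],[-1,0.5,-2.7,0,-0.1],[-1,0.5,-2.7,0,-0.1],[-1,0.5,-2.7,0,-0.1],[-1,0.5,-2.7,0,-0.1],[-1,0.5,-2.7,0,-0.1],[-1,0.3,-1.5,0,-0.092],[-1,0,0,0,0]]

```text
time_s: 53.98
tcp_pos: [0.561, 0.0072, 0.2439]
eef_rot: [179.8, -0.0, -85.5]
contact_force: [0.1, 1.0, -1.5]
gripper_width: 0.0501
gripper_force: 15.0
```

Emit:
jog_arm:
  deltas:
    - [[-1,0,0,0,0],[-1,0,0,0,0]]

```text
time_s: 54.22
tcp_pos: [0.5615, 0.0087, 0.2452]
eef_rot: [180.0, -0.0, -85.3]
contact_force: [-0.3, -0.2, -1.4]
gripper_width: 0.0498
gripper_force: 15.0
```

Down 6.3 cm to just above, then creep to z = .177.

Emit:
jog_arm:
  deltas:
    - [[-1,0,0,-2,0],[-1,0,0,-2,0],[-1,0,0,-1.3,0],[-1,0,0,-0.6,0],[-1,0,0,-0.3,0],[-1,0,0,0,0],[-1,0,0,0,0]]

```text
time_s: 55.1
tcp_pos: [0.562, 0.0082, 0.1841]
eef_rot: [-180.0, 0.0, -85.4]
contact_force: [-0.3, -1.1, -2.0]
gripper_width: 0.0497
gripper_force: 15.0
```

Emit:
jog_arm:
  deltas:
    - [[-1,0,0,-0.4,0],[-1,0,0,-0.15,0],[-1,0,0,-0.1,0],[-1,0,0,-0.1,0],[-1,0,0,0,0],[-1,0,0,0,0]]

```text
time_s: 55.85
tcp_pos: [0.5619, 0.0081, 0.1767]
eef_rot: [-180.0, -0.0, -85.3]
contact_force: [-1.7, 0.0, 5.8]
gripper_width: 0.0498
gripper_force: 15.0
```

Contact. I'll release in small steps, lift straight up, and move off for a check.

Emit:
jog_arm:
  deltas:
    - [[0.2,0,0,0,0],[0.6,0,0,0,0],[1,0,0,0,0],[1,0,0,0,0],[1,0,0,1,0],[1,0,0,3,0],[1,0,0,4,0],[1,0,3,0,0]]

```text
time_s: 56.85
tcp_pos: [0.5635, 0.0377, 0.2605]
eef_rot: [-179.6, 0.1, -85.5]
contact_force: [1.0, -0.0, -0.0]
gripper_width: 0.0879
gripper_force: 0.0
```

Emit:
jog_arm:
  deltas:
    - [[1,-0.5,5,0,0],[1,-0.5,5,0,0],[1,-0.5,5,0,0],[1,-0.5,5,0,0],[1,-0.5,5,0,0],[1,0,4,0,0],[1,0,0,0,0],[1,0,0,0,0]]

```text
time_s: 57.85
tcp_pos: [0.5366, 0.3281, 0.2563]
eef_rot: [180.0, -0.0, -85.3]
contact_force: [-0.8, -1.2, 0.4]
gripper_width: 0.0871
gripper_force: 0.0
```

```bash
python3 - <<'E'
from h import *
look("scene",100,190,340,250,2.3,"s7"); T=r.capture("top")
def q(im):
    h=cv2.cvtColor(im,cv2.COLOR_BGR2HSV);m=cv2.inRange(h,np.array((18,40,140)),np.array((38,140,255)));k=np.zeros_like(m);k[190:240,290:375]=m[190:240,290:375]
    R=cv2.minAreaRect(max(cv2.findContours(k,0,2)[0],key=cv2.contourArea));return R,onz("top",R[0],.173)
print(q(cv2.imread("pics/raw_t1.png")),q(T))
E
```

```text
(((333.22784423828125, 213.41812133789062), (23.747291564941406, 62.394840240478516), 86.18592071533203), array([0.5639, 0.0098, 0.173 ])) (((333.18365478515625, 213.2544403076172), (24.212915420532227, 62.594383239746094), 86.18592071533203), array([0.5642, 0.0099, 0.173 ]))
```

View pics/s7.png

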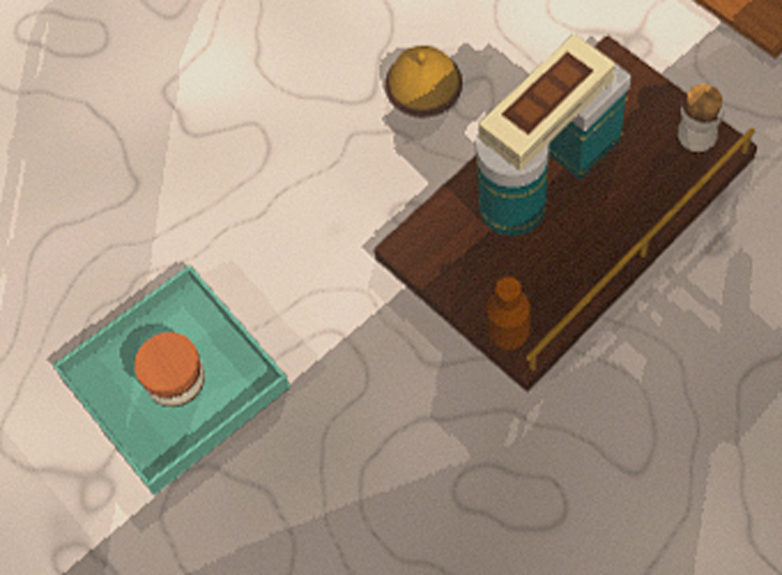

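The carton lies across both lids at crop (548,100), 0.3 mm from its start. The jar is upright mid-box at (168,368), and the flask, pot and bell are untouched. I'll hand the job in.

```bash
python3 -c "
from plant import r
print(r.close_job())"
```

```text
the job is handed in; nothing more can be done
None
```

The job is handed in, no verdict returned; by the last pictures the jar stands upright in the middle of the gift box and the tins and carton are back within about 1 mm of where they began, after about 58 s of the 144 s.

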